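# Show the drain-pump filter to the inspection camera

## Robot

A 6-joint arm with a two-finger parallel gripper is mounted at the origin on the work surface. World frame = base frame: x ahead of the robot, y to its left, z up, the work surface at z = 0. Lengths are in m, angles in rad, forces in N, time in s.
With the tool pointing down it reaches from about 0.375 to 0.925 m from the base axis. Payload 5.7 kg.
Tool frame: the origin (TCP) lies on the centre line of the jaws, within the pads' length; the fingertips stand 25 mm ahead of it and the grasp point (between the pads) lies 6 mm ahead of it (r.tcp_to_tips is the distance from the TCP to the fingertips, in m); z points along the fingers, x is the direction in which the jaws open and shut, and the axes are right-handed (so a half turn about z gives the same grasp; the last joint's range is limited). The gripper opens to 88 mm and grips with 3 to 60 N. Pads are 20 mm wide; open, the fingers measure 115 mm over their backs; the gripper's body (75 mm by 178 mm) begins 61 mm behind the grasp point.
Start: joints at [1.094, 0.359, 1.51, -0, 1.272, -0.115], TCP at [0.212, 0.561, 0.248] pointing down, gripper open.
Joint ranges: [-2.97, 2.97], [-1.01, 2.36], [0.21, 2.38], [-0.96, 4.11], [0.2, 2.71], [-2.98, 2.98]. Speed limits (rad/s): [2.39, 2.39, 3.14, 3.14, 3.14, 3.14].

## Interface

Orientations are given as a rotation vector (axis times angle).
In Python, from cell import status, cams, finish_job, r gives the robot as it stands. The module is installed in compiled form; this text tells all that it offers.
- The arm moves only by the tool move_arm, never from a script. Its argument "plan" is a list that holds one entry, the list of rows, each a list of 7 numbers: the turn, a rotation vector about the tool's x, y, z in degrees, then the shift along the tool's x, y, z in cm, then the finger opening in cm, from 0 to 8.78. In form: [[[ax, ay, az, dx, dy, dz, gripper], ...]]. A call has 1 to 8 rows; each row is the pose to reach, as a shift and turn from the pose measured when the call began, along the tool's axes at that moment; what a row does not reach only later rows make up. A row lasts 1/10 s, in which the tool goes at most 50 mm and 8.59 degrees, less where a joint would pass 70% of its speed; a pose out of reach is approached as far as the arm can. A call with a gripper value outside its range is refused whole. The fingers move at their own pace and stop on an object; "squeeze" is the grip in N (left out, the last holds). Time passes only in rows, so rows that repeat a pose let the fingers close. It gives the time, the measured TCP pose, the force and the opening at its end, in the units of the state.
- status.get_state(): the state, without advancing time (a new reading comes with each control period).
- cams.read_camera(name): name is "side" or "top" or "wrist"; returns a dict with "pixels" (480x640x3 uint8, blue, green, red), "fov_y" (degrees; the focal length in pixels is half the picture's height over the tangent of half this angle, whatever the lens; pixels are square), "cx", "cy" (the principal point, pixels), "R" (3x3) and "t" (3): a world point X has camera coordinates R X + t; the wrist camera has in their place "T_tool_cam" (4x4, takes a point from camera to tool coordinates, whose origin is the TCP and whose axes are the tool frame's). Camera axes: x right, y down, z forward; pixel columns grow to the right and rows downward; lengths in m; the calibration is good to about 2 mm. A picture is of the moment at which its call begins: read the wrist's pose just before it. There is no depth.
- finish_job(): hands the job in, once; it reports no verdict.
The state is a dict: "t": time; "q": joint angles; "qd": joint speeds; "joint_efforts": joint torques, N m; "tcp_pos": TCP position; "tool_rot": TCP orientation; "contact_force": force on the tool from outside, world axes, zero at the start; "torque": the same for the moment, N m; "finger_gap": finger opening in m.
Only numpy, scipy, OpenCV 4.12 (cv2) and the standard library are available. Lean on these libraries where they do the work, as an engineer would, in place of code of your own. Each camera call takes 0.05 s, during which the arm holds its last target. There are 200 camera calls.

## Task

Unlock the washing-machine pump on the worktop by pushing its red slide away from the filter until it clicks into its open stop, then lift the white filter cartridge out of the grey housing by its grip bar. Hold it up in the air, steady, in front of the inspection camera: the middle of the sieve 15 cm in front of the lens on its line of sight, the cartridge side-on to the lens (its length square to the line of sight, grip bar uppermost, in the camera's upright plane) with its yellow stripe turned to the lens. Finish holding it there in the gripper, with the slide still clicked open, and leave the bottle, the tub and the screwdriver as they stand.

Things in the scene. Friction and masses are not known exactly. Their poses are not given: they have to be found in the camera images.
- pump: Grey filter housing, fixed to the worktop; origin on the worktop under the socket axis, z up. Own x from -145 to +43 mm; 90 mm wide (124 at the foot strips, 12 mm high). Slide on the -x side, black spigot on the +x end. Socket: round hole 45 mm wide, top 64 mm above the worktop; for x below -43 mm the top is at 70 mm, with steel rails to 79 mm at y = +-37 mm.
- latch (a joint): Travel (m) of the red slide along the pump's -x, away from the filter. 0 = locked: two prongs beside the grip bar reach over the filter's flange and hold it down. Starts at 0 to 0.012. From 0.026 a sprung ball stiffens it (about 4 to 8 N to pass, it springs back if let go before the crest, crest 0.033), then it snaps on and stays at about 0.039 to 0.044 (stop): clicked open, over 0.037.
- latch_tab (a point): Centre of the filter-side face of the slide's upright red tab, 92.5 mm above the worktop, 66 mm from the socket axis at joint 0. Push this face along the pump's -x. Tab: 34 mm wide (pump y), 8 mm thick, from 77.5 mm (top of the flat red plate around it) to 107.5 mm above the worktop. 48 mm free between tab and grip bar at joint 0.
- filter: White cartridge, loose, 70 to 140 g; origin at its underside's centre, z up its axis. Sieve 40 mm wide, z 0 to 46 mm; flange 52 mm wide, z 46 to 52; grip bar z 52 to 86, 36 mm long (own x), 12 thick (y). Yellow stripe down the sieve on the +x side, yellow dot on the flange above it. Starts upright in the socket, origin 18 mm up, x along the pump's x; must rise 46 mm to come out.
- filter_bar (a point): Point to grip, in the middle of the grip bar of the filter, 78 mm above the filter's origin (fingers closing along the filter's y).
- filter_mid (a point): Middle of the sieve on the filter's axis, 23 mm above the filter's origin: to be brought to the view point.
- filter_stripe (a point): Middle of the yellow stripe, on the sieve's surface, 20 mm from filter_mid along the filter's +x.
- stand: Dark round foot 120 mm wide, 16 mm high, with a column 18 mm wide, 346 mm high, fixed on the worktop; origin under the foot's centre, z up. The black camera on it looks along the stand's own -x and 25 degrees downward. The camera's height on the column differs each time; it does not move while you work.
- lens (a point): Centre of the front of the camera's black lens (38 mm wide, white ring light behind it), 50 mm from the column axis towards the stand's -x, 243 to 293 mm above the worktop. The camera body behind it is 56 mm wide, 44 mm high.
- view (a point): View point in the air, nothing to see there: 150 mm in front of the lens on its line of sight, 180 to 230 mm above the worktop. Its x points at the lens (25 degrees upward), y is level, z leans 25 degrees from vertical, away from the camera. Bring filter_mid here with the filter's x, y, z along these; the sieve's lower end then leans to the camera.
- detergent: Yellow detergent bottle with a blue cap, 64 mm wide, 170 mm high, loose; origin under its centre. Leave alone.
- tub: White round tub, 84 mm wide, 100 mm high, loose; origin under its centre. Leave alone.
- driver: Screwdriver with orange handle lying on the worktop, loose; origin on its underside, its length along x. Leave alone.
Not all that is in view belongs to the job. What is shaped like the filter but pink or turquoise is not meant.

How it is judged:
On the way, in this order (a step that is already met when the one before it is completed fails the run):
1. the red slide is clicked open while the filter still sits in its socket (value of joint latch above 0.037 m and z of filter in the frame of pump below 0.03 m and horizontal distance between filter and pump below 0.01 m), for 0.2 s.
2. the filter is lifted clear of the housing in the gripper (z of filter in the frame of pump above 0.068 m and contact force between the fingers and filter above 1 N and contact force between filter and pump below 0.05 N), for 0.1 s.
At the end, for the whole second after the job is handed in: Filter held still in the air by the fingers alone: sieve middle within 20 mm of the view point, axis within 15 degrees of square to the line of sight, bar uppermost, yellow stripe to the lens within 17 degrees; clear of housing and stand; slide still clicked open (over 37 mm) (distance between filter_mid and view below 0.02 m and angle between the z axis of filter and the z axis of view, either way round below 0.26 rad and angle between filter's own z axis and vertical below 1.2 rad and angle between the x axis of filter and the x axis of view, either way round below 0.3 rad and x of filter_stripe in the frame of view above 0 m and linear speed of filter below 0.03 m/s and angular speed of filter below 0.3 rad/s and height (world z) of filter above 0.1 m and contact force between the fingers and filter above 1 N and contact force between filter and pump below 0.05 N and contact force between filter and stand below 0.05 N and value of joint latch above 0.037 m); the arm keeps its last pose, push and grip.
It fails at once if the bottle is shoved or tipped (distance of detergent from where it was at the start of the episode above 0.03 m or angle between detergent's own z axis and vertical above 0.35 rad).
It fails at once if the tub is shoved or tipped (distance of tub from where it was at the start of the episode above 0.03 m or angle between tub's own z axis and vertical above 0.35 rad).
It fails at once if the screwdriver is shoved (distance of driver from where it was at the start of the episode above 0.03 m).
It also fails if it takes over 48 s, if anything falls off the work surface, if the arm or the gripper's body presses on something with over 40 N, if the wrist force passes 120 N, or if a joint passes its speed limit or range.

## Working session

There is one attempt and no reset: what is moved stays moved. The work goes in short steps, Python scripts to look and compute and a tool call to move; the robot and the scene stay as the last step left them, time stands still between calls to the robot, and variables do not carry over. Pictures are saved under pics/ and viewed, about 8 in all and at most 12, crops included, and the job is handed in when it is done.

Besides the shell and the picture viewer there is one more tool, called after "Emit:" by a JSON object that holds its "name" and its "arguments". move_arm: Moves the arm, as the interface text tells. Its arguments: {"type":"object","properties":{"plan":{"type":"array"},"squeeze":{"type":"number"}},"required":["plan"]}

```bash
mkdir -p pics; ls; python3 - <<'E'
from cell import status,cams,r
import cv2,numpy as np
s=status.get_state();print(s)
for n in("side","top","wrist"):
    c=cams.read_camera(n);cv2.imwrite(f"pics/{n}0.png",c["pixels"])
    print(n,{k:np.round(v,4).tolist() for k,v in c.items() if k!="pixels"})
E
```

```text
pics
{'t': 0.0, 'q': array([ 1.09392792e+00,  3.59479732e-01,  1.51148282e+00,  1.99069217e-05,
        1.27249046e+00, -1.15111964e-01]), 'qd': array([-0.00119867, -0.00082547, -0.00141504,  0.00107503,  0.00049502,
        0.00144097]), 'joint_efforts': array([-2.28115001e-03, -5.15373695e+01, -2.70726407e+01,  6.73779845e-02,
        3.52106499e-02, -8.74054399e-05]), 'tcp_pos': array([0.21204664, 0.56056043, 0.24680543]), 'tool_rot': array([ 2.58412263,  1.78508238, -0.00259254]), 'contact_force': array([ 0.27054849, -0.36434446, -0.3092703 ]), 'torque': array([-0.0051535 ,  0.06153558,  0.0189036 ]), 'finger_gap': 0.08747467925586935}
side {'fov_y': 57.5494, 'cx': 322.216, 'cy': 232.9469, 'R': [[-0.9804, -0.1967, 0.0041], [-0.1398, 0.6819, -0.718], [0.1384, -0.7045, -0.696]], 't': [0.4889, 0.1871, 0.9398]}
top {'fov_y': 42.8634, 'cx': 318.0754, 'cy': 249.2053, 'R': [[-0.0246, -0.9996, -0.0168], [-0.9981, 0.0255, -0.0558], [0.0562, 0.0154, -0.9983]], 't': [0.0258, 0.4921, 1.6056]}
wrist {'fov_y': 67.9638, 'cx': 323.6219, 'cy': 241.7944, 'T_tool_cam': [[1.0, 0.0003, 0.0007, 0.0006], [-0.0005, 0.9535, 0.3015, -0.0841], [-0.0005, -0.3015, 0.9535, -0.1368], [0.0, 0.0, 0.0, 1.0]]}
```

View pics/top0.png

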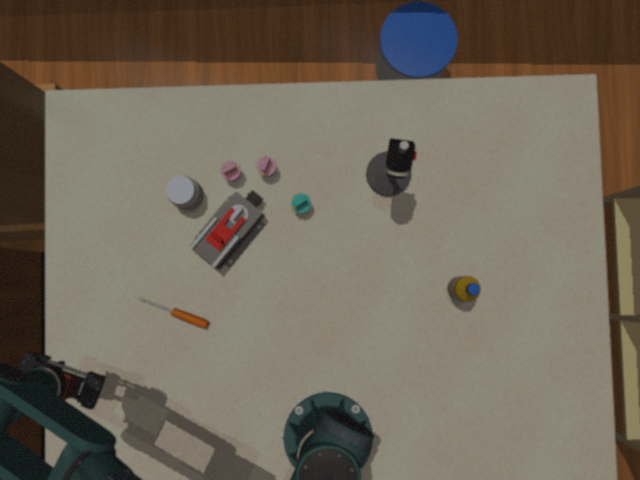

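View pics/side0.png

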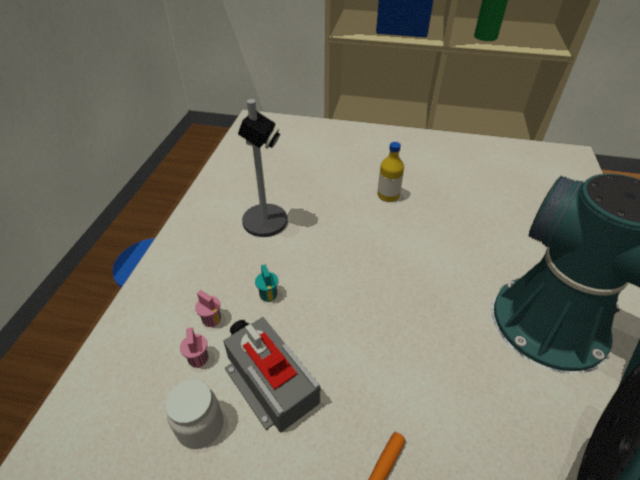

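The top view shows the pump at (228,230) with its spigot toward (255,198), the filter at about (238,214), the stand foot at (388,174) with the camera head at (398,160), the tub at (184,192), the driver at (175,312) and the bottle at (467,289). The side view shows the same layout: lens near (272,138), red tab near (275,368), bar near (257,337). Next I'll crop and enlarge.

```bash
cat > h.py <<'E'
import cv2,numpy as np
from scipy.spatial.transform import Rotation as Ro
from cell import status,cams
def cam(n):
    s=status.get_state(); c=cams.read_camera(n); c["f"]=240/np.tan(np.radians(c["fov_y"]/2))
    if n=="wrist":
        Rt=Ro.from_rotvec(s["tool_rot"]).as_matrix(); T=np.array(c["T_tool_cam"])
        Rw=Rt@T[:3,:3]; o=Rt@T[:3,3]+s["tcp_pos"]
    else:
        Rw=np.array(c["R"]).T; o=-Rw@np.array(c["t"])
    c["Rw"],c["o"]=Rw,o; return c
def ray(c,u,v):
    d=c["Rw"]@np.array([(u-c["cx"])/c["f"],(v-c["cy"])/c["f"],1]); return c["o"],d/np.linalg.norm(d)
def onz(c,u,v,z):
    o,d=ray(c,u,v); return o+d*(z-o[2])/d[2]
def cross(c1,p1,c2,p2):
    o1,d1=ray(c1,*p1);o2,d2=ray(c2,*p2)
    a=np.linalg.lstsq(np.c_[d1,-d2],o2-o1,rcond=None)[0]
    A,B=o1+d1*a[0],o2+d2*a[1]; return (A+B)/2,np.linalg.norm(A-B)
def proj(c,X):
    p=c["Rw"].T@(np.array(X)-c["o"]); return c["f"]*p[:2]/p[2]+[c["cx"],c["cy"]]
E
python3 - <<'E'
import cv2,numpy as np
t=cv2.imread("pics/top0.png");s=cv2.imread("pics/side0.png")
g=lambda im,x,y,w,h,k:cv2.resize(im[y:y+h,x:x+w],None,fx=k,fy=k,interpolation=cv2.INTER_CUBIC)
a=np.hstack([g(t,185,185,100,75,4),g(t,360,125,100,75,4)]); b=np.hstack([g(s,215,310,100,75,4),g(s,220,90,100,75,4)])
cv2.imwrite("pics/crop1.png",np.vstack([a,b]))
E
```

```text
(no output)
```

View pics/crop1.png

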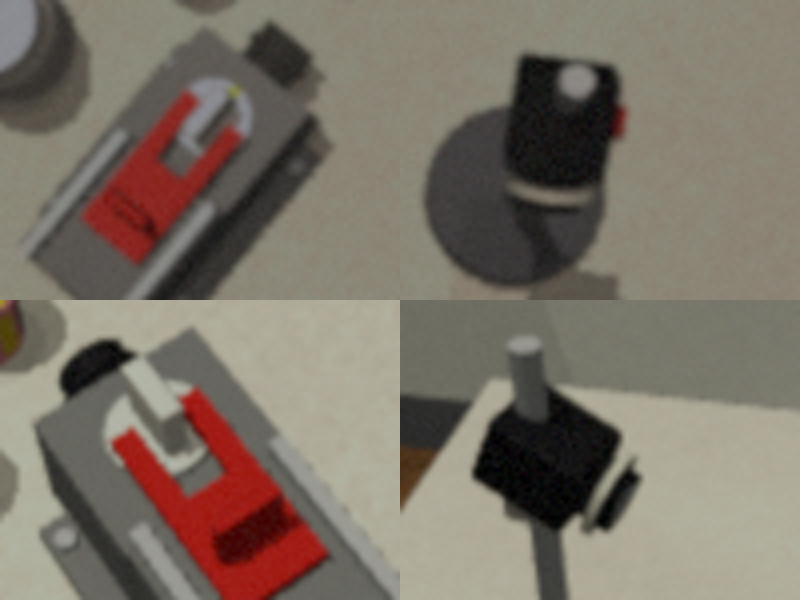

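```bash
python3 - <<'E'
from h import *
np.set_printoptions(precision=4,suppress=True)
t,s=cam("top"),cam("side")
print("foot",onz(t,388.75,173.75,.016),"coltop",onz(t,404.5,145.5,.346),"coltop side",onz(s,251.3,101.2,.346))
print("flange top",onz(t,238.75,213.75,.07),"dot",onz(t,243.5,207.75,.07))
print("bar side",onz(s,253.3,332,.104))
# red plate mask axis and pca, at z=.0775
m=cv2.inRange(t["pixels"],(0,0,110),(60,60,255)); m[:180]=0;m[270:]=0;m[:,:190]=0;m[:,280:]=0
pts=cv2.findNonZero(m).reshape(-1,2); (c,wh,a)=cv2.minAreaRect(pts);
bx=cv2.boxPoints((c,wh,a)); print("red box",[onz(t,*p,.0775)[:2] for p in bx])
# rails: crop coords
for p in[(126,135),(25,250),(210,207),(135,295)]: print("rail",onz(t,185+p[0]/4,185+p[1]/4,.079)[:2])
print("bar wrist-visible? flange side centre",onz(s,215+155/4,310+125/4,.07))
# lens: height plane
ring=(360+150/4,125+195/4)
for z in(.24,.26,.28,.3): print(z,"lens side",onz(s,276.3,139.5,z)[:2],"ring top",onz(t,*ring,z)[:2])
print(proj(t,[0.,0,0]))
for n,u,v in[("tub",184,192),("det",467,289)]: print(n,onz(t,u,v,.1))
print("driver",onz(t,205,324,.015),onz(t,140,298,.005))
E
```

```text
foot [ 0.6885 -0.1794  0.016 ] coltop [ 0.6893 -0.1803  0.346 ] coltop side [ 0.6869 -0.1746  0.346 ]
flange top [0.5859 0.2142 0.07  ] dot [0.6011 0.2017 0.07  ]
bar side [0.5829 0.2187 0.104 ]
red box [array([0.5228, 0.3021]), array([0.6016, 0.2338]), array([0.5706, 0.1983]), array([0.4919, 0.2665])]
rail [0.5735 0.2702]
rail [0.5015 0.3359]
rail [0.526  0.2171]
rail [0.471 0.266]
bar wrist-visible? flange side centre [0.5862 0.2173 0.07  ]
0.24 lens side [ 0.6485 -0.2042] ring top [ 0.6481 -0.1761]
0.26 lens side [ 0.6385 -0.1737] ring top [ 0.6446 -0.1737]
0.28 lens side [ 0.6285 -0.1431] ring top [ 0.6411 -0.1714]
0.3 lens side [ 0.6185 -0.1125] ring top [ 0.6375 -0.169 ]
[327.8862 436.5803]
tub [0.6413 0.3478 0.1   ]
det [ 0.3791 -0.356   0.1   ]
driver [0.3026 0.3164 0.015 ] [0.375  0.4912 0.005 ]
```

```bash
cat >> h.py <<'E'
def rotT(yaw,tilt=0):
    "tool rot: tool y = horizontal yaw (deg) raised by tilt, tool z down"
    a=np.radians(yaw); y=np.array([np.cos(a),np.sin(a),0]); x=np.array([-np.sin(a),np.cos(a),0])
    return np.c_[x,y,[0,0,-1]]@Ro.from_euler('x',-tilt,degrees=True).as_matrix()
def plan(pos,yaw,tilt=0):
    s=status.get_state(); R=Ro.from_rotvec(s["tool_rot"]).as_matrix(); Rt=rotT(yaw,tilt)
    print("turn deg",np.round(np.degrees(Ro.from_matrix(R.T@Rt).as_rotvec()),2),"shift cm",np.round(100*R.T@(np.array(pos)-s["tcp_pos"]),2),"t",round(s["t"],2),"toolR y",Rt[:,1].round(2),"z",Rt[:,2].round(2))
P=np.array([.586,.215,0]); YAW=-41.3
def pump(x,y,z):
    a=np.radians(YAW); return P+[x*np.cos(a)-y*np.sin(a),x*np.sin(a)+y*np.cos(a),z]
E
python3 -c "
from h import *
plan(pump(-.042,0,.22),YAW)"
```

```text
turn deg [ 0.    0.05 20.57] shift cm [-17.64  43.27   2.74] t 0.25 toolR y [ 0.75 -0.66  0.  ] z [ 0.  0. -1.]
```

Emit:
{"name": "move_arm", "arguments": {"plan": [[[0, 0, 5, -4, 10, 0.5, 0], [0, 0, 15, -10, 25, 1.5, 0], [0, 0, 20.5, -17.6, 43.3, 2.7, 0], [0, 0, 20.5, -17.6, 43.3, 2.7, 0], [0, 0, 20.5, -17.6, 43.3, 2.7, 0], [0, 0, 20.5, -17.6, 43.3, 2.7, 0], [0, 0, 20.5, -17.6, 43.3, 2.7, 0], [0, 0, 20.5, -17.6, 43.3, 2.7, 0]]]}}

```text
t: 1.05
tcp_pos: [0.5063, 0.2878, 0.2243]
tool_rot: [2.861, 1.297, -0.001]
contact_force: [0.6, 1.2, 0.7]
finger_gap: 0.0272
```

```bash
python3 -c "
from h import *
plan(pump(-.042,0,.22),YAW)"
```

```text
turn deg [0.01 0.04 0.06] shift cm [-0.22  6.6   0.44] t 1.05 toolR y [ 0.75 -0.66  0.  ] z [ 0.  0. -1.]
```

Emit:
{"name": "move_arm", "arguments": {"plan": [[[0, 0, 0, -0.2, 4.0, 0.4, 0], [0, 0, 0, -0.2, 6.6, 0.4, 0], [0, 0, 0, -0.2, 6.6, 0.4, 0], [0, 0, 0, -0.2, 6.6, 0.4, 0], [0, 0, 0, -0.2, 6.6, 0.4, 0]]]}}

```text
t: 1.55
tcp_pos: [0.5534, 0.2436, 0.2203]
tool_rot: [-2.861, -1.298, 0.002]
contact_force: [-0.4, 0.8, -0.6]
finger_gap: 0.0002
```

```bash
python3 -c "
from h import *
c=cam('wrist');s=status.get_state();print(s['tcp_pos'],s['qd'].round(3),s['finger_gap'])
cv2.imwrite('pics/w1.png',c['pixels'])
for X in [pump(0,0,.104),pump(-.066,0,.1075),pump(0,0,.07),pump(-.066,-.017,.1075),pump(-.066,.017,.1075)]: print(proj(c,X).round(0))
"
```

```text
[0.55337976 0.24379385 0.22034186] [ 0.005 -0.002 -0.001 -0.004 -0.003 -0.003] 0.0004953635272972863
[323. 300.]
[323. 219.]
[323. 282.]
[300. 219.]
[347. 219.]
```

View pics/w1.png

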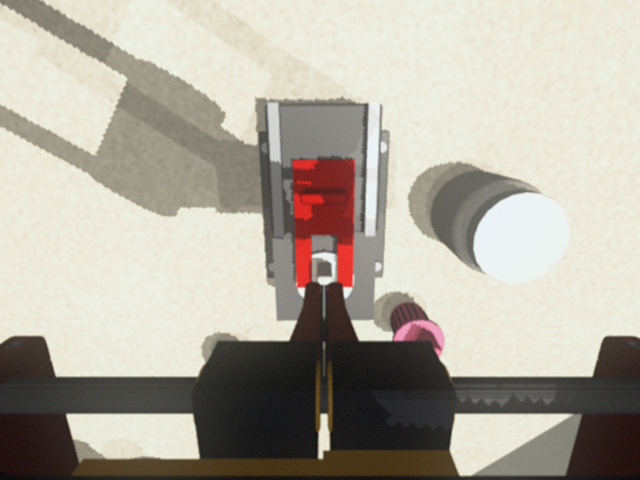

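The wrist view shows the pump straight and centred. Its far edge is at row 103, the tab top spans (300–347, 190–205) and the near end of the bar is at (323,268). Both fingers are shut above the bar area.

```bash
python3 -c "
from h import *
c=cam('wrist')
a=np.radians(YAW);ax=np.array([np.cos(a),np.sin(a),0]);ay=np.array([-ax[1],ax[0],0])
def L(n,u,v,z):
    X=onz(c,u,v,z)-P;print(n,(X@ax).round(4),(X@ay).round(4))
L('end',320,103,.07);L('tab',323,204,.1075);L('tabbot',323,234,.0775);L('tabback',323,190,.1075);L('pump +x end',345,320,.064)
L('railL',279,103,.079);L('railR',368,103,.079);L('railL2',283,234,.079);L('railR2',367,234,.079);L('redtop',323,159,.0775);L('bar -x top',323,268,.104);L('flange',302,292,.07);L('flange',349,292,.07)
img=c['pixels'][150:320,240:410];cv2.imwrite('pics/w1c.png',cv2.resize(img,None,fx=3.5,fy=3.5,interpolation=cv2.INTER_CUBIC))
"
```

```text
end -0.1467 -0.0026
tab -0.0772 -0.0001
tabbot -0.0462 -0.0001
tabback -0.0872 -0.0002
pump +x end 0.0407 0.0205
railL -0.1461 -0.0325
railR -0.1463 0.0325
railL2 -0.0465 -0.0327
railR2 -0.0467 0.0357
redtop -0.1061 -0.0003
bar -x top -0.0269 -0.0
flange 0.0095 -0.0186
flange 0.0094 0.023
```

View pics/w1c.png

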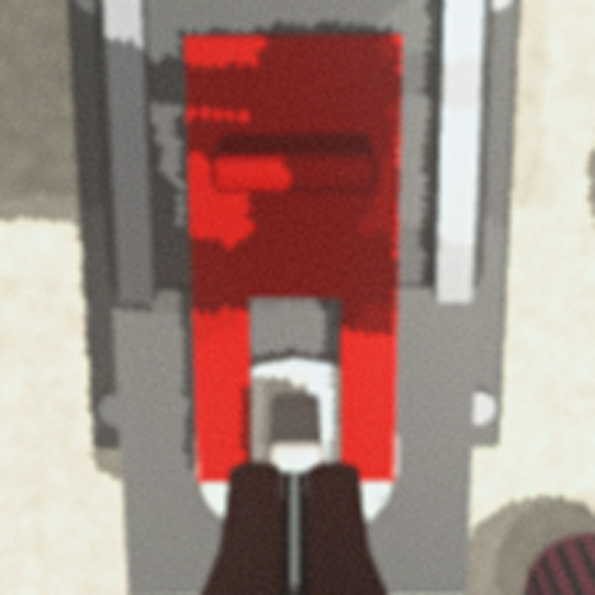

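```bash
sed -i 's/^P=.*;/P=np.array([.5845,.2163,0]);/' h.py; python3 -c "
from h import *
plan(pump(-.047,0,.112),YAW)"
```

```text
turn deg [-0.01  0.05  0.16] shift cm [-1.000e-02 -5.500e-01  1.085e+01] t 1.65 toolR y [ 0.75 -0.66  0.  ] z [ 0.  0. -1.]
```

Emit:
{"name": "move_arm", "arguments": {"plan": [[[0, 0, 0.15, 0, -0.5, 3, 0], [0, 0, 0.15, 0, -0.55, 6, 0], [0, 0, 0.15, 0, -0.55, 8.5, 0], [0, 0, 0.15, 0, -0.55, 10, 0], [0, 0, 0.15, 0, -0.55, 10.8, 0], [0, 0, 0.15, 0, -0.55, 10.8, 0]]]}}

```text
t: 2.25
tcp_pos: [0.548, 0.2479, 0.1116]
tool_rot: [-2.861, -1.297, 0.004]
contact_force: [-0.8, -0.0, 0.2]
finger_gap: 0.0005
```

Emit:
{"name": "move_arm", "arguments": {"plan": [[[0, 0, 0, 0, -1, 0, 0], [0, 0, 0, 0, -1.8, 0, 0], [0, 0, 0, 0, -2.3, 0, 0], [0, 0, 0, 0, -2.8, 0, 0], [0, 0, 0, 0, -3.2, 0, 0], [0, 0, 0, 0, -3.6, 0, 0]]]}}

```text
t: 2.85
tcp_pos: [0.5221, 0.2714, 0.1125]
tool_rot: [2.859, 1.298, -0.001]
contact_force: [3.2, -5.4, 3.0]
finger_gap: 0.0007
```

```bash
python3 -c "
from h import *
plan(pump(-.1,0,.112),YAW)
s=status.get_state();print(s['contact_force'])"
```

```text
turn deg [0.09 0.07 0.12] shift cm [-0.02 -1.68  0.05] t 2.85 toolR y [ 0.75 -0.66  0.  ] z [ 0.  0. -1.]
[ 3.22645306 -5.37274647  3.02548667]
```

Emit:
{"name": "move_arm", "arguments": {"plan": [[[0, 0, 0, 0, -0.6, 0, 0], [0, 0, 0, 0, -1.0, 0, 0], [0, 0, 0, 0, -1.4, 0, 0], [0, 0, 0, 0, -1.7, 0, 0], [0, 0, 0, 0, -1.7, 0, 0]]]}}

```text
t: 3.35
tcp_pos: [0.511, 0.281, 0.1125]
tool_rot: [2.854, 1.298, 0.002]
contact_force: [7.1, -9.7, -2.4]
finger_gap: 0.0005
```

Emit:
{"name": "move_arm", "arguments": {"plan": [[[0, 0, 0, 0, -0.5, 0, 0], [0, 0, 0, 0, -0.7, 0, 0], [0, 0, 0, 0, -0.7, 0, 0]]]}}

```text
t: 3.65
tcp_pos: [0.5107, 0.2815, 0.1125]
tool_rot: [2.843, 1.298, 0.01]
contact_force: [16.1, -20.2, -7.8]
finger_gap: 0.0006
```

Emit:
{"name": "move_arm", "arguments": {"plan": [[[0, 0, 0, 0, 1.5, 0, 0], [0, 0, 0, 0, 1.5, -3, 0], [0, 0, 0, 0, 1.5, -6, 4], [0, 0, 0, 0, 1.5, -10, 7], [0, 0, 0, 0, 1.5, -10, 7], [0, 0, 0, 0, 1.5, -10, 7]]]}}

```text
t: 4.25
tcp_pos: [0.5211, 0.2733, 0.2136]
tool_rot: [2.844, 1.298, 0.013]
contact_force: [-0.7, -0.0, -0.3]
finger_gap: 0.029
```

```bash
python3 -c "
from h import *
plan(pump(0,0,.16),YAW)
c=cam('wrist')
img=c['pixels'][80:480,120:520];cv2.imwrite('pics/w2c.png',cv2.resize(img,None,fx=1.5,fy=1.5))
for X in [pump(0,0,.104),pump(-.106,0,.1075)]: print(proj(c,X).round(0)-[120,80])
"
```

```text
turn deg [ 1.   -0.05  0.38] shift cm [-0.16  8.43  5.51] t 4.25 toolR y [ 0.75 -0.66  0.  ] z [ 0.  0. -1.]
[201. 268.]
[202. 142.]
```

View pics/w2c.png

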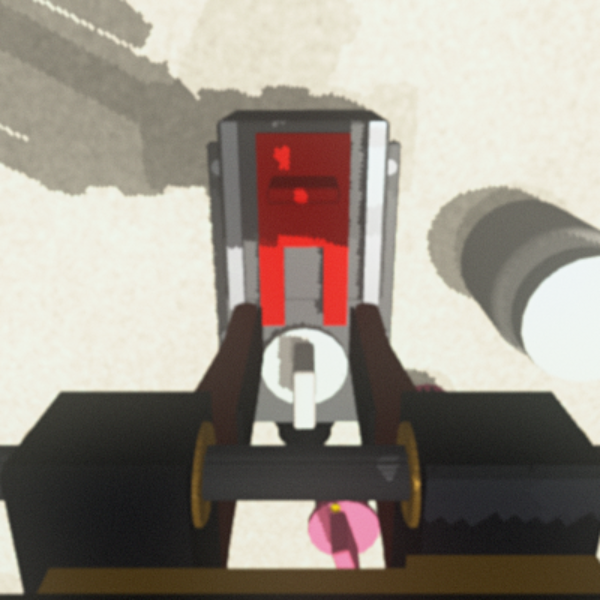

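The slide is open: the tab has moved back and its face is around 110 mm from the socket axis. The filter sits in place, with its bar at about crop (304,400), as predicted.

Emit:
{"name": "move_arm", "arguments": {"plan": [[[0.5, 0, 0.4, -0.1, 3, 0, 7], [1, 0, 0.4, -0.1, 6, 0, 7], [1, 0, 0.4, -0.1, 8.4, 2, 7], [1, 0, 0.4, -0.1, 8.4, 5.5, 7], [1, 0, 0.4, -0.1, 8.4, 5.5, 7], [1, 0, 0.4, -0.1, 8.4, 5.5, 7]]]}}

```text
t: 4.9
tcp_pos: [0.5818, 0.2162, 0.157]
tool_rot: [-2.861, -1.294, 0.01]
contact_force: [0.5, 0.3, 0.7]
finger_gap: 0.07
```

```bash
python3 -c "
from h import *
plan(pump(0,0,.102),YAW)
"
```

```text
turn deg [-0.24  0.31 -0.03] shift cm [0.21 0.23 5.49] t 4.9 toolR y [ 0.75 -0.66  0.  ] z [ 0.  0. -1.]
```

Emit:
{"name": "move_arm", "arguments": {"plan": [[[-0.2, 0.3, 0, 0.2, 0.2, 2.5, 7], [-0.2, 0.3, 0, 0.2, 0.2, 4.5, 7], [-0.2, 0.3, 0, 0.2, 0.2, 5.5, 7], [-0.2, 0.3, 0, 0.2, 0.2, 5.5, 4], [-0.2, 0.3, 0, 0.2, 0.2, 5.5, 0.5], [-0.2, 0.3, 0, 0.2, 0.2, 5.5, 0.5], [-0.2, 0.3, 0, 0.2, 0.2, 5.5, 0.5], [-0.2, 0.3, 0, 0.2, 0.2, 5.5, 0.5]]], "squeeze": 30}}

```text
t: 5.7
tcp_pos: [0.5847, 0.2165, 0.1027]
tool_rot: [-2.862, -1.295, -0.001]
contact_force: [-0.2, -0.3, -0.2]
finger_gap: 0.0334
```

Emit:
{"name": "move_arm", "arguments": {"plan": [[[0, 0, 0, 0, 0, 0, 0.5], [0, 0, 0, 0, 0, 0, 0.5], [0, 0, 0, 0, 0, 0, 0.5]]]}}

```text
t: 6.0
tcp_pos: [0.5848, 0.2165, 0.1029]
tool_rot: [-2.862, -1.294, -0.002]
contact_force: [-1.1, 0.6, 1.1]
finger_gap: 0.012
```

Gripped at 12 mm, which is the bar's thickness. Lifting straight up.

Emit:
{"name": "move_arm", "arguments": {"plan": [[[0, 0, 0, 0, 0, 0, 0.5], [0, 0, 0, 0, 0, -1.5, 0.5], [0, 0, 0, 0, 0, -3, 0.5], [0, 0, 0, 0, 0, -5, 0.5], [0, 0, 0, 0, 0, -8, 0.5], [0, 0, 0, 0, 0, -12, 0.5], [0, 0, 0, 0, 0, -14, 0.5], [0, 0, 0, 0, 0, -14, 0.5]]]}}

```text
t: 6.8
tcp_pos: [0.5868, 0.217, 0.2474]
tool_rot: [2.861, 1.294, 0.013]
contact_force: [-0.4, 0.5, -1.0]
finger_gap: 0.0119
```

```bash
python3 -c "
from h import *
s=status.get_state();print(s['tcp_pos'],s['finger_gap'],s['contact_force'])
a,b=cam('wrist'),cam('side');t=cam('top')
k=cv2.resize(t['pixels'][125:225,360:480],None,fx=3.3,fy=3.3,interpolation=cv2.INTER_CUBIC)
w=cv2.resize(a['pixels'][150:480,100:540],(400,300))
cv2.imwrite('pics/l.png',np.vstack([np.hstack([w,cv2.resize(b['pixels'][200:440,140:460],(400,300))]),np.hstack([cv2.resize(k,(400,300)),cv2.resize(b['pixels'][90:165,220:320],(400,300))])]))
"
```

```text
[0.58682997 0.21697811 0.24742995] 0.011901562697386051 [-0.44674893  0.49807545 -0.95543013]
```

View pics/l.png

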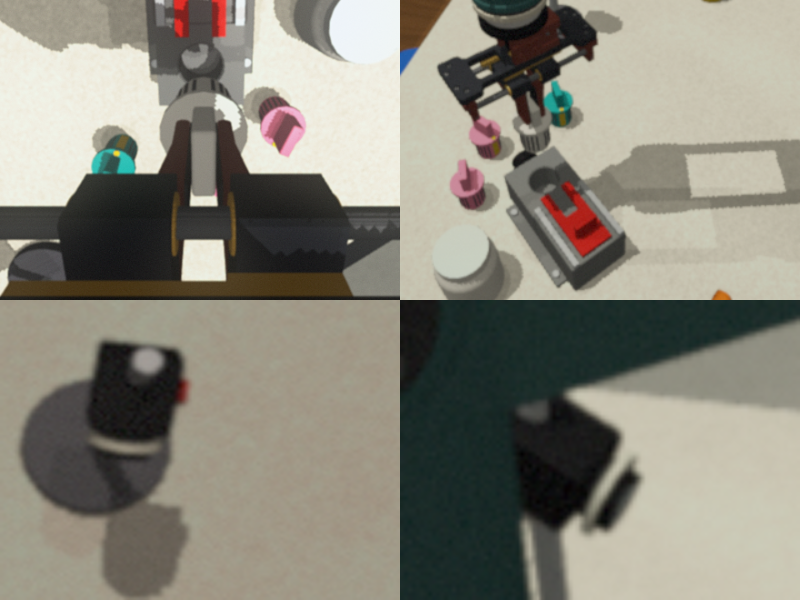

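The filter is out (top right: empty socket, filter hanging in the gripper), and the slide is still back. The lens disk is at side pixel (275.5,139.3).

```bash
cat > v.py <<'E'
from h import *
s=cam("side"); col=np.array([.688,-.179]); o,d=ray(s,275.5,139.3)
z=np.linspace(.24,.3,601); X=o+d*((z-o[2])/d[2])[:,None]; e=np.abs(np.linalg.norm(X[:,:2]-col,axis=1)-.05)
L=X[e.argmin()]; yw=np.degrees(np.arctan2(*(L[:2]-col)[::-1])); print("lens",L.round(4),"err",e.min().round(4),"yaw",yw)
Y=-9.5; R=rotT(Y,25); L[:2]=col-.05*np.array([np.cos(np.radians(Y)),np.sin(np.radians(Y))])
V=L-.15*R[:,1]; print("view",V.round(4)); TC=V-.062*R[:,2]; print("tcp",TC.round(4))
plan(TC,Y,25)
E
python3 v.py
```

```text
lens [ 0.6389 -0.1695  0.263 ] err 0.0 yaw 169.04246955039255
view [ 0.5046 -0.1483  0.1996]
tcp [ 0.4788 -0.144   0.2558]
turn deg [-24.46   6.99 -31.31] shift cm [-33.95  15.91  -1.43] t 7.0 toolR y [ 0.89 -0.15  0.42] z [ 0.42 -0.07 -0.91]
```

Emit:
{"name": "move_arm", "arguments": {"plan": [[[0, 0, 0, -2, 0, -1.5, 0.5], [-2, 0.5, -3, -6, 1, -1.5, 0.5], [-5, 1.5, -7, -10, 3, -1.5, 0.5], [-8, 2.5, -11, -14, 5, -1.5, 0.5], [-11, 3.2, -15, -18, 7.5, -1.5, 0.5], [-14, 4, -19, -22, 10, -1.5, 0.5], [-17, 5, -22, -26, 12, -1.5, 0.5], [-20, 6, -26, -29, 14, -1.5, 0.5]]]}}

```text
t: 7.8
tcp_pos: [0.4949, -0.0943, 0.2547]
tool_rot: [2.264, 1.737, 0.336]
contact_force: [-0.1, 0.7, -1.7]
finger_gap: 0.0122
```

```bash
python3 v.py
```

```text
lens [ 0.6389 -0.1695  0.263 ] err 0.0 yaw 169.04246955039255
view [ 0.5046 -0.1483  0.1996]
tcp [ 0.4788 -0.144   0.2558]
turn deg [-4.48  1.1  -4.88] shift cm [-4.79 -0.21 -0.32] t 7.85 toolR y [ 0.89 -0.15  0.42] z [ 0.42 -0.07 -0.91]
```

Emit:
{"name": "move_arm", "arguments": {"plan": [[[-1.5, 0.3, -1.6, -2, -0.1, -0.1, 0.5], [-3, 0.7, -3.2, -3.5, -0.2, -0.2, 0.5], [-4, 1, -4.5, -4.4, -0.2, -0.3, 0.5], [-4.5, 1.1, -4.9, -4.8, -0.2, -0.3, 0.5], [-4.5, 1.1, -4.9, -4.8, -0.2, -0.3, 0.5], [-4.5, 1.1, -4.9, -4.8, -0.2, -0.3, 0.5], [-4.5, 1.1, -4.9, -4.8, -0.2, -0.3, 0.5]]]}}

```text
t: 8.55
tcp_pos: [0.4788, -0.1436, 0.2551]
tool_rot: [2.123, 1.798, 0.398]
contact_force: [-0.5, -0.6, 0.2]
finger_gap: 0.0116
```

```bash
python3 v.py; python3 -c "
from h import *
b,t,w=cam('side'),cam('top'),cam('wrist')
g=lambda im,x,y,W,H:cv2.resize(im[y:y+H,x:x+W],(400,300),interpolation=cv2.INTER_CUBIC)
V=np.array([.5046,-.1483,.1996]);print(proj(b,V),proj(t,V),proj(w,V))
cv2.imwrite('pics/f.png',np.vstack([np.hstack([g(b['pixels'],220,80,200,150),g(t['pixels'],320,110,160,120)]),np.hstack([g(w['pixels'],0,0,640,480),g(b['pixels'],200,300,160,120)])]))
s=status.get_state();print(s['qd'].round(3),s['q'].round(2),s['finger_gap'])
"
```

```text
lens [ 0.6389 -0.1695  0.263 ] err 0.0 yaw 169.04246955039255
view [ 0.5046 -0.1483  0.1996]
tcp [ 0.4788 -0.144   0.2558]
turn deg [-0.03 -0.03  0.04] shift cm [-0.04  0.01 -0.05] t 8.6 toolR y [ 0.89 -0.15  0.42] z [ 0.42 -0.07 -0.91]
[333.04626288 175.61366846] [385.61740707 237.89235849] [321.46676429 275.00124178]
[-0.002 -0.002 -0.    -0.001  0.    -0.002] [-0.54  0.02  2.03  0.25  0.7  -2.11] 0.011667077207306005
```

View pics/f.png

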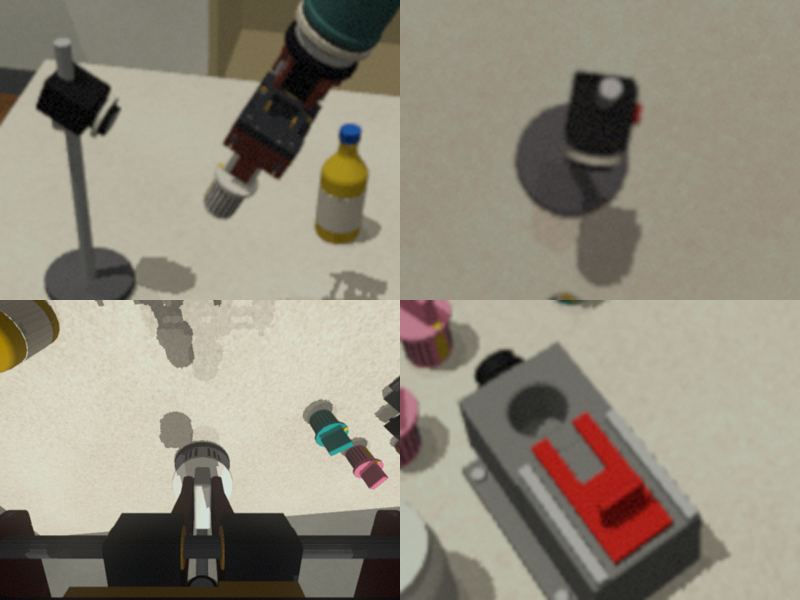

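The side view (top left) puts the sieve middle at about (333,177), against a predicted (333,176). The bar is uppermost, the yellow dot is on the lens side and the sieve leans toward the camera. The bottom-right crop shows the slide still back and the socket empty. Handing in.

```bash
python3 -c "
from cell import finish_job,status
print(finish_job());s=status.get_state();print(s['t'],s['finger_gap'],s['tcp_pos'])"
```

```text
the job is handed in; nothing more can be done
None
the job is handed in; nothing more can be done
```

I pushed the red slide to its open stop, lifted the filter out by its grip bar, and handed the job in with the filter held in front of the camera. The hand-in gives no verdict, so what follows is from my own last checks, at about 8.6 s of the 48 s.

- **Slide:** during the push, the slide stopped moving at about 26 N. The pictures put its travel at about 42–44 mm, and the last one shows it still back.
- **Grip:** the fingers stand at 11.7 mm on the 12 mm bar, and the arm's joint speeds were about zero.
- **Position:** the tool is within 1 mm and 0.1° of the pose I worked out. The sieve's middle is about 2 pixels from the predicted spot in the side view. That prediction uses the same lens estimate as the pose, so it doesn't check the lens position itself.
- **Stripe:** the yellow dot on the flange shows on the lens side. The stripe itself was not in view.
- **Other objects:** the bottle stands upright in the last picture and the tub's visible edge looks in place. The screwdriver was out of frame, but the arm passed well above it.

The estimates of the camera's heading differed slightly: about 11° from the side view and 8–10° from the top view. I used 9.5°, well within the 17° allowed.

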